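# Make up a tray of four good plug adapters

## Robot

A 6-joint arm with a two-finger parallel gripper is mounted at the origin on the work surface. World frame = base frame: x ahead of the robot, y to its left, z up, the work surface at z = 0. Lengths are in mm, angles in degrees, forces in N, time in s.
With the tool pointing down it reaches from about 350 to 800 mm from the base axis. Payload 7.3 kg.
Tool frame: the origin (TCP) lies midway between the tips of the shut fingers; the grasp point (between the pads) lies 19 mm behind it (manip.hold_point_z is the distance from the TCP to the grasp point, in mm); z points along the fingers, y is the direction in which the jaws open and shut (so a half turn about z gives the same grasp; the last joint's range is limited). The gripper opens to 85 mm and grips with 20 to 120 N. Pads are 22 mm wide; open, the fingers measure 114 mm over their backs; the gripper's body (76 mm by 85 mm) begins 54 mm behind the grasp point. The pads swing forward as they close: fully open they stand 13 mm farther back than shut.
Start: joints at [65.145, 19.595, 87.324, -0, 73.075, -8.365], TCP at [149.002, 503.431, 231.322] pointing down, gripper open.
Joint ranges: [-145.02, 145.02], [-44.19, 115.74], [2.07, 154.8], [-57.11, 237.11], [16.16, 152.29], [-177.93, 177.93]. Speed limits (degrees/s): [147.25, 147.25, 180, 180, 180, 180].

## Interface

Orientations are given as a 3x3 rotation matrix whose columns are the frame's x, y, z axes.
In Python, from station import manip gives the robot as it stands.
- The arm moves only by the tool move_arm, never from a script. Its argument "commands" is a list of rows, each a list of 3 entries, a list of its own where there are three numbers: the shift along the tool's x, y, z in cm, then the turn, a rotation vector about the tool's x, y, z in rad, then the finger opening in cm, from 0 to 8.54. A call has 1 to 12 rows; each row shifts and turns the commanded pose from where the row before left it, along the tool's axes as they then stand; what a row does not reach is not made up. A row lasts 1/10 s, in which the tool goes at most 50 mm and 8.59 degrees, less where a joint would pass 70% of its speed; a pose out of reach is approached as far as the arm can. A call is refused whole if a number of a shift passes 5 or a number of a turn 0.15, either way. A call with a gripper value outside its range is refused whole. The fingers move at their own pace and stop on an object; "grip_force" is the grip in N (left out, the last holds). Time passes only in rows, so rows that do not move let the fingers close. It gives the time, the measured TCP pose, the force and the opening at its end, in the units of the state.
- manip.state(): the state, without advancing time (a new reading comes with each control period).
- manip.snapshot(name): name is "side" or "top"; returns the picture (384x512x3 uint8, red, green, blue); there is no depth.
- manip.camera_info(name): a dict with "intrinsics" (3x3 intrinsics, pixels), "k1" (the pictures are not rectified: a ray, as slopes to the right and down, at radius r is drawn at 1 + k1 r^2 times it, then the intrinsics apply), "camera_from_world" (4x4, takes a point from world to camera coordinates). Camera axes: x right, y down, z forward; pixel columns grow to the right and rows downward; lengths in mm; the calibration is good to about 2 mm. A picture is of the moment at which its call begins. camera_info takes no time and is no camera call.
- manip.finish_job(): hands the job in, once; it reports no verdict.
Trained networks look in the newest picture that a camera, given by its name, has taken for a name from the list of things; names that differ only in an ending like _2 or _b are one class to them, and where a whole thing is asked for, a point or a joint stands for the part that bears it (a point fixed in the world has none). Each returns a list of dicts, best first, with "score" (0 to 1); they miss things now and then, are a little off and sometimes report something else, mostly with a low value. They report only what shows in the picture. A call takes as long as a camera call.
- manip.look_for(thing, camera): "pixel" ([row, column] in pixels, amid what is visible of it).
- manip.regions_of(thing, camera): "region" (384x512 bool, what is visible of it) and "pixel" ([row, column] in pixels, amid what is visible of it).
The state is a dict: "clock": time; "joint_pos": joint angles; "joint_velocities": joint speeds; "tau": joint torques, N m; "position": TCP position; "ee_rot": TCP orientation; "ft_force": force on the tool from outside, world axes, zero at the start; "torque": the same for the moment, N m; "width": opening from 0.0 (shut) to 1.0 (fully open).
Only numpy, scipy, OpenCV 4.12 (cv2) and the standard library are available. Lean on these libraries where they do the work, as an engineer would, in place of code of your own. Each camera call takes 0.05 s, during which the arm holds its last target. There are 200 camera calls.

## Task

Make up the blue tray to exactly four good plug adapters, taking them from the black mat: one lying flat in each lane, straight along it, with its steel plug towards the tray's yellow edge. One adapter on the mat has a snapped-off, short plug: put that one in the red reject bin. Leave the spare good adapter on the mat and do not disturb the other things on the bench.

Things in the scene. Friction and masses are not known exactly. Their poses are not given: they have to be found in the camera images.
- tray: shallow blue tray, fixed, 94 (x) x 212 (y), floor 3 thick, four lanes side by side along y; walls and ribs 4 thick, tops 8 above the bench. Its +x end wall is yellow. Origin: underside centre, x points across the yellow edge, z up
- lane0 (a point): centre of the floor of tray lane 0 (lanes run along x; inside 86 long, 48 wide, 52 pitch), axes as the tray
- lane1 (a point): centre of the floor of tray lane 1 (lanes run along x; inside 86 long, 48 wide, 52 pitch), axes as the tray
- lane2 (a point): centre of the floor of tray lane 2 (lanes run along x; inside 86 long, 48 wide, 52 pitch), axes as the tray
- lane3 (a point): centre of the floor of tray lane 3 (lanes run along x; inside 86 long, 48 wide, 52 pitch), axes as the tray
- mat: black rubber mat on the bench, fixed, 180 (x) x 340 (y) x 3 thick; origin at its underside centre; six things lie on it
- good0: white plug adapter: body 40 x 24 x 22 (x, y, z), steel plug 12 wide, 5 thick at mid height, standing out of the +x end; origin at the centre of the body's underside, x points along the plug, z up; 20 to 45 g. Good one: plug 19 long. Starts in one of the tray's lanes.
- good0_tip (a point): centre of the end face of good0's plug, 39 ahead of its origin, 11 above its underside
- good1: white plug adapter: body 40 x 24 x 22 (x, y, z), steel plug 12 wide, 5 thick at mid height, standing out of the +x end; origin at the centre of the body's underside, x points along the plug, z up; 20 to 45 g. Good one: plug 19 long. Starts on the mat.
- good1_tip (a point): centre of the end face of good1's plug, 39 ahead of its origin, 11 above its underside
- good2: white plug adapter: body 40 x 24 x 22 (x, y, z), steel plug 12 wide, 5 thick at mid height, standing out of the +x end; origin at the centre of the body's underside, x points along the plug, z up; 20 to 45 g. Good one: plug 19 long. Starts on the mat.
- good2_tip (a point): centre of the end face of good2's plug, 39 ahead of its origin, 11 above its underside
- good3: white plug adapter: body 40 x 24 x 22 (x, y, z), steel plug 12 wide, 5 thick at mid height, standing out of the +x end; origin at the centre of the body's underside, x points along the plug, z up; 20 to 45 g. Good one: plug 19 long. Starts on the mat.
- good3_tip (a point): centre of the end face of good3's plug, 39 ahead of its origin, 11 above its underside
- good4: white plug adapter: body 40 x 24 x 22 (x, y, z), steel plug 12 wide, 5 thick at mid height, standing out of the +x end; origin at the centre of the body's underside, x points along the plug, z up; 20 to 45 g. Good one: plug 19 long. Starts on the mat.
- good4_tip (a point): centre of the end face of good4's plug, 39 ahead of its origin, 11 above its underside
- short: white plug adapter with a snapped-off plug: body 40 x 24 x 22 (x, y, z), steel plug 12 wide, 5 thick at mid height, standing out of the +x end; origin at the centre of the body's underside, x points along the plug, z up; 20 to 45 g. Its plug is only 6 long. Starts on the mat.
- reject_bin: red open bin, fixed, 130 x 130 x 50 high, walls 4; origin at its underside centre, z up. A like grey bin with blue caps stands on the other side of the mat
- ferrite: grey clip-on ferrite block 32 x 22 x 20 lying on the mat among the adapters; origin underside centre. A bystander
- screwdriver: screwdriver lying on the bench; origin under its middle. A bystander
- tape: yellow tape roll lying flat, 68 across, 22 high; origin underside centre. A bystander
- flux_jar: small amber jar 40 across, 60 high; origin underside centre. A bystander
- marker: blue and black pen, 120 x 12 x 12, lying; origin underside centre. A bystander

How it is judged:
By the outcome, as a careful person would: the job done as asked, in the order asked, and still so for the second after the job is handed in, with the robot touching nothing.
It also fails if it takes over 70 s, if anything falls off the work surface, if the arm or the gripper's body presses on something with over 40 N, if the wrist force passes 120 N, or if a joint passes its speed limit or range.

## Working session

There is one attempt and no reset: what is moved stays moved. The work goes in short steps, Python scripts to look and compute and a tool call to move; the robot and the scene stay as the last step left them, time stands still between calls to the robot, and variables do not carry over. Pictures are saved under pics/ and viewed, about 8 in all and at most 12, crops included, and the job is handed in when it is done.

Besides the shell and the picture viewer there is one more tool, called after "Request:" as a command line: name --argument value ..., lists and objects as JSON in quotes. move_arm: Moves the arm, as the interface text tells. Its arguments: {"type":"object","properties":{"commands":{"type":"array"},"grip_force":{"type":"number"}},"required":["commands"]}

```bash
mkdir -p pics; ls; python3 - <<'E'
from station import manip
import cv2,numpy as np
for n in("top","side"):
    im=manip.snapshot(n); cv2.imwrite(f"pics/{n}0.png",im[:,:,::-1])
    print(manip.camera_info(n))
    for t in("good0","short","tray","reject_bin","ferrite","mat"):
        print(n,t,[(np.round(d["pixel"]).tolist(),round(d["score"],2)) for d in manip.look_for(t,n)])
print(manip.state()["ee_rot"],manip.state()["clock"],manip.hold_point_z)
E
```

```text
pics
{'intrinsics': array([[436.00260283,   0.        , 252.77654549],
       [  0.        , 436.00260283, 195.03328428],
       [  0.        ,   0.        ,   1.        ]]), 'k1': 0.01589513908822964, 'camera_from_world': array([[ 5.14346394e-02, -9.98675144e-01,  1.56059336e-03,
        -3.18222873e+01],
       [-9.76859881e-01, -5.06358120e-02, -2.07799875e-01,
         6.29706104e+02],
       [ 2.07603592e-01,  9.16363061e-03, -9.78170116e-01,
         9.41540847e+02],
       [ 0.00000000e+00,  0.00000000e+00,  0.00000000e+00,
         1.00000000e+00]])}
top good0 [([271.0, 251.0], 0.67), ([133.0, 212.0], 0.66), ([238.0, 296.0], 0.55), ([268.0, 208.0], 0.5), ([277.0, 294.0], 0.48)]
top short [([230.0, 212.0], 0.59), ([269.0, 253.0], 0.59), ([276.0, 294.0], 0.47), ([178.0, 261.0], 0.18)]
top tray [([176.0, 266.0], 0.68), ([266.0, 209.0], 0.41)]
top reject_bin [([264.0, 397.0], 0.85)]
top ferrite []
top mat [([256.0, 249.0], 0.73)]
{'intrinsics': array([[387.6224117 ,   0.        , 254.89379541],
       [  0.        , 387.6224117 , 184.97499126],
       [  0.        ,   0.        ,
[... 345 characters left out ...]
,  0.00000000e+00,  0.00000000e+00,
         1.00000000e+00]])}
side good0 [([185.0, 296.0], 0.71), ([194.0, 327.0], 0.57), ([149.0, 336.0], 0.53), ([240.0, 298.0], 0.52), ([212.0, 312.0], 0.48), ([184.0, 245.0], 0.44)]
side short [([227.0, 259.0], 0.47), ([244.0, 298.0], 0.43)]
side tray [([196.0, 233.0], 0.94)]
side reject_bin [([146.0, 335.0], 0.71), ([148.0, 260.0], 0.23)]
side ferrite [([211.0, 281.0], 0.47), ([167.0, 223.0], 0.45), ([180.0, 242.0], 0.25)]
side mat [([221.0, 296.0], 0.59), ([198.0, 232.0], 0.32)]
[[-9.58874610e-01  2.83830021e-01  4.10455716e-05]
 [ 2.83830024e-01  9.58874605e-01  9.49753540e-05]
 [-1.24006995e-05  1.02719421e-04 -9.99999995e-01]] 0.7 18.700000000000003
```

View pics/top0.png

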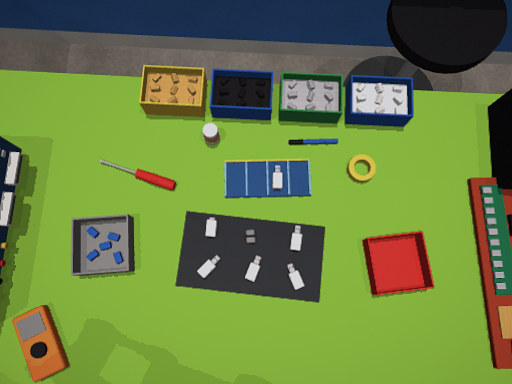

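View pics/side0.png

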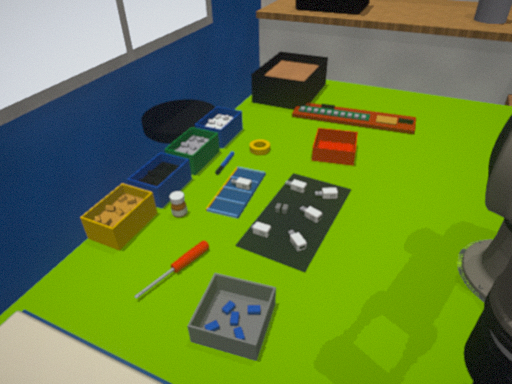

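The top view shows six things on the mat. The adapters are at about (227,211), (237,296), (266,208), (268,253) and (277,295), and the ferrite is at (236,250). The tray's third lane from the left is occupied (178,277), and its yellow edge is on the far side. I'll zoom in and fit the adapters.

```bash
cat > h.py <<'E'
import cv2,numpy as np
from scipy.optimize import minimize
from station import manip
class Cam:
    def __init__(s,n):
        i=manip.camera_info(n); s.K=i["intrinsics"]; s.k=i["k1"]; s.T=i["camera_from_world"]; s.n=n
    def proj(s,P):
        c=np.atleast_2d(P)@s.T[:3,:3].T+s.T[:3,3]; q=c[:,:2]/c[:,2:]
        q=q*(1+s.k*(q**2).sum(1,keepdims=True))
        return q*[s.K[0,0],s.K[1,1]]+s.K[:2,2]          # col,row
    def world(s,rc,z):
        d=(np.array(rc[::-1])-s.K[:2,2])/[s.K[0,0],s.K[1,1]]; q=d.copy()
        for _ in range(5): q=d/(1+s.k*(q@q))
        r=s.T[:3,:3].T@np.append(q,1); o=-s.T[:3,:3].T@s.T[:3,3]
        return o+r*(z-o[2])/r[2]
def boxpts(x,y,a,x0,x1,w,z0,z1):
    c,s=np.cos(a),np.sin(a)
    return np.array([[x+c*u-s*v,y+s*u+c*v,z] for u in(x0,x1) for v in(-w/2,w/2) for z in(z0,z1)])
S=6
def render(cam,x,y,a,z,L,org,shape):
    m=np.zeros((shape[0]*S,shape[1]*S),np.uint8)
    for p in(boxpts(x,y,a,-20,20,24,z,z+22),boxpts(x,y,a,20,20+L,12,z+8.5,z+13.5)):
        q=((cam.proj(p)-org+.5)*S).astype(np.float32)
        cv2.fillConvexPoly(m,np.round(cv2.convexHull(q)).astype(np.int32),255)
    return cv2.resize(m,shape[::-1],interpolation=cv2.INTER_AREA)/255.
def fit(cam,im,x,y,a,z,L,bg=None,r=22):
    """fit adapter pose to grey-level picture; a in deg"""
    c=np.round(cam.proj([x,y,z+11])[0]).astype(int); org=c-r
    crop=im[org[1]:org[1]+2*r,org[0]:org[0]+2*r].astype(float)
    g=crop.min(2)
    w=np.clip((g-60)/100,0,1)
    def cost(p): return ((render(cam,p[0],p[1],p[2]/20,z,L,org,(2*r,2*r))-w)**2).sum()
    best=min((minimize(cost,[x+dx,y+dy,np.radians(a+da)*20],method="Nelder-Mead",options=dict(initial_simplex=np.array([[x+dx,y+dy,np.radians(a+da)*20],[x+dx+5,y+dy,np.radians(a+da)*20],[x+dx,y+dy+5,np.radians(a+da)*20],[x+dx,y+dy,np.radians(a+da)*20+4]]))) for dx,dy,da in((0,0,0),(4,-4,10),(-4,4,-10))),key=lambda o:o.fun)
    return best.x[0],best.x[1],np.degrees(best.x[2]/20),best.fun
E
python3 - <<'E'
from h import *
im=manip.snapshot("top"); c=Cam("top")
np.save("top.npy",im)
for n,rc in dict(A=(227,211),B=(237,296),C=(266,208),D=(268,253),E=(277,295),T=(178,277),ferr=(236,250)).items(): print(n,c.world(rc,14).round(1), im[rc[0],rc[1]])
for n,rc in dict(tl=(161,225),tr=(159,309),bl=(197,226),br=(194,311)).items(): print(n,c.world(rc,8).round(1))
for n,rc in dict(mtl=(211,187),mtr=(228,325),mbl=(285,177),mbr=(301,319),b1=(238,364),b2=(233,423),b3=(294,372),b4=(288,432)).items(): print(n,c.world(rc,3 if n[0]=='m' else 50).round(1))
cr=im[150:310,170:330]; cv2.imwrite("pics/crop0.png",cv2.resize(cr[:,:,::-1],(600,600),interpolation=cv2.INTER_CUBIC))
E
```

```text
A [558.2  97.1  14. ] [215 215 219]
B [ 544.8 -107.    14. ] [214 214 219]
C [465.8  97.5  14. ] [214 214 218]
D [466.6  -8.3  14. ] [214 215 218]
E [ 451.  -107.5   14. ] [214 215 218]
T [687.3 -56.   14. ] [215 215 219]
ferr [541.5   2.7  14. ] [42 41 43]
tl [725.7  74.7   8. ]
tr [ 741.7 -133.9    8. ]
bl [634.6  66.4   8. ]
br [ 652.8 -141.     8. ]
mtl [595.9 159.5   3. ]
mtr [ 571.5 -177.4    3. ]
mbl [418.6 168.2   3. ]
mbr [ 399.2 -166.2    3. ]
b1 [ 546.3 -259.7   50. ]
b2 [ 565.  -395.1   50. ]
b3 [ 421.6 -277.2   50. ]
b4 [ 442.  -411.3   50. ]
```

View pics/crop0.png

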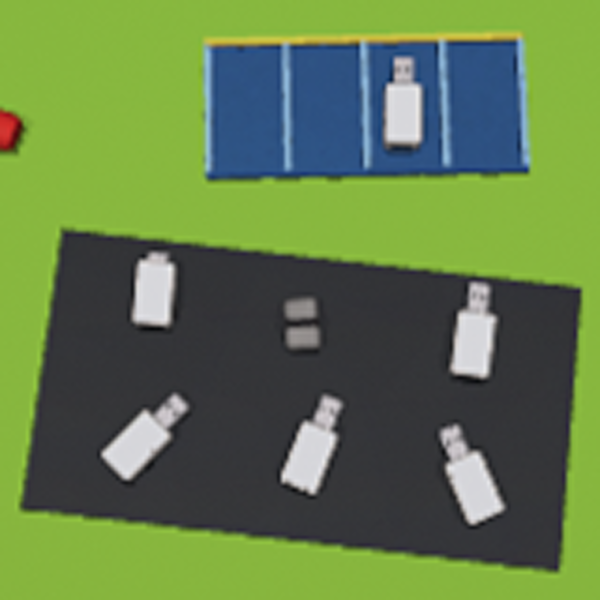

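Zoomed crop: the short one is A, at upper left, with only a stub of plug. B, C, D and E are good. Next I'll fit the poses.

```bash
cat >> h.py <<'E'
def go(x,y,z,yaw):
    """deltas from measured pose to target: shift in tool cm, turn rad about tool z (adapter yaw deg, jaw across)"""
    s=manip.state(); R=np.array(s["ee_rot"]); p=np.array(s["position"])
    phi=np.degrees(np.arctan2(R[1,1],R[0,1])); t=(phi-(yaw+90)+90)%180-90
    def ax(t):
        c,q=np.cos(np.radians(t)),np.sin(np.radians(t)); return R@np.array([[c,-q,0],[q,c,0],[0,0,1]])
    d=np.array([x,y,z])-p
    print("pos",p.round(1),"phi",phi.round(1),"clk",s["clock"],"w",round(s["width"],3),"J6",np.round(s["joint_pos"][5],1))
    print(" shift now(cm)",(R.T@d/10).round(2)," turn rad",np.radians(t).round(3)," shift after turn",(ax(t).T@d/10).round(2))
E
python3 - <<'E'
from h import *
im=np.load("top.npy"); c=Cam("top")
for n,g in dict(A=(558,97,0,3,6),B=(540,-107,0,3,19),C=(460,100,-40,3,19),D=(462,-8,-20,3,19),E=(447,-108,25,3,19),T=(685,-56,3,3,19)).items():
    print(n,np.round(fit(c,im,*g),1))
hsv=cv2.cvtColor(im,cv2.COLOR_RGB2HSV)
# tray outline fit: blue/yellow/cyan region = not green in box
sub=np.zeros(im.shape[:2],np.uint8); sub[152:206,216:320]=1
m=((hsv[...,0]>90)|((im.min(2)>100)))&(sub>0)
yel=(hsv[...,0]<33)&(hsv[...,0]>15)&(sub>0); m|=yel
m=cv2.morphologyEx(m.astype(np.uint8),cv2.MORPH_CLOSE,np.ones((5,5)))
tx=c.proj(boxpts(0,0,0,0,1,1,0,1)) and None if False else None
def cost(p):
    P=boxpts(p[0],p[1],p[2]/100,-47,47,212,0,8); q=cv2.convexHull((c.proj(P)*8+4).astype(np.float32))
    r=np.zeros((54*8,104*8),np.uint8); cv2.fillConvexPoly(r,(q-np.float32([216*8,152*8])).round().astype(np.int32),255)
    return ((cv2.resize(r,(104,54),interpolation=cv2.INTER_AREA)/255.-m[152:206,216:320])**2).sum()
o=minimize(cost,[688,-34,8],method="Nelder-Mead",options=dict(initial_simplex=[[688,-34,8],[693,-34,8],[688,-29,8],[688,-34,12]]))
x,y,a=o.x; a/=100; print("tray",o.x,np.degrees(a),o.fun)
for k in(-1.5,-.5,.5,1.5): print(k,(x-np.sin(a)*52*k).round(1),(y+np.cos(a)*52*k).round(1))
go(540,-107,120,-5)
E
```

```text
A [557.3  98.   -1.2   7.6]
B [ 535.1 -106.6   -5.1    6. ]
C [461.  101.9 -42.    4.6]
D [458.6  -6.5 -19.1   1.9]
E [ 446.  -109.7   26.6    5.1]
T [682.8 -56.1   1.7  64.6]
tray [690.00145299 -31.12718522   7.32053292] 4.194356399365737 49.22515955401769
-1.5 695.7 -108.9
-0.5 691.9 -57.1
0.5 688.1 -5.2
1.5 684.3 46.7
pos [149.  503.4 231.3] phi 73.5 clk 0.75 w 0.993 J6 -8.4
 shift now(cm) [-54.82 -47.44  11.13]  turn rad -0.2  shift after turn [-44.27 -57.4   11.13]
```

```bash
python3 -c "
from h import *
go(461,102,120,-42)"
```

```text
pos [149.  503.4 231.3] phi 73.5 clk 0.75 w 0.993 J6 -8.4
 shift now(cm) [-41.31 -29.64  11.13]  turn rad 0.445  shift after turn [-50.05  -8.96  11.13]
```

Request:
move_arm --commands '[[[0,0,0],[0,0,0.111],6],[[0,0,0],[0,0,0.111],6],[[0,0,0],[0,0,0.111],6],[[0,0,0],[0,0,0.112],6],[[-4,-0.7,0.5],[0,0,0],6],[[-4,-0.7,0.5],[0,0,0],6],[[-4,-0.7,0.5],[0,0,0],6],[[-4,-0.7,0.5],[0,0,0],6],[[-4,-0.7,0.5],[0,0,0],6],[[-4,-0.7,0.5],[0,0,0],6],[[-4,-0.7,0.5],[0,0,0],6],[[-4,-0.7,0.5],[0,0,0],6]]' --grip_force 40

```text
clock: 1.95
position: [350.3, 246.4, 191.4]
ee_rot: [[-0.743, 0.669, 0.001], [0.669, 0.743, 0.0], [-0.0, 0.001, -1.0]]
ft_force: [0.6, 0.6, 0.1]
width: 0.705
```

```bash
python3 -c "
from h import *
go(461,102,80,-42)"
```

```text
pos [350.3 246.4 191.4] phi 48.0 clk 1.95 w 0.705 J6 -23.2
 shift now(cm) [-17.89  -3.33  11.14]  turn rad 0.0  shift after turn [-17.89  -3.33  11.14]
```

Request:
move_arm --commands '[[[-3.6,-0.67,2],[0,0,0],6],[[-3.6,-0.67,2],[0,0,0],6],[[-3.6,-0.67,2],[0,0,0],6],[[-3.6,-0.67,2],[0,0,0],6],[[-3.5,-0.65,2],[0,0,0],6],[[0,0,3],[0,0,0],6],[[0,0,2.5],[0,0,0],6],[[0,0,1.8],[0,0,0],6],[[0,0,0.4],[0,0,0],5]]'

```text
clock: 2.85
position: [459.1, 103.0, 12.6]
ee_rot: [[-0.743, 0.669, -0.004], [0.669, 0.743, -0.0], [0.003, -0.002, -1.0]]
ft_force: [-0.5, -0.0, 1.0]
width: 0.585
```

```bash
python3 - <<'E'
from h import *
go(461,102,13.5,-42)
im=manip.snapshot("side"); cv2.imwrite("pics/s1.png",cv2.resize(im[140:290,200:400,::-1],(800,600),interpolation=cv2.INTER_CUBIC))
E
```

```text
pos [459.1 103.   12.6] phi 48.0 clk 2.85 w 0.585 J6 -44.7
 shift now(cm) [-0.21  0.05 -0.09]  turn rad -0.0  shift after turn [-0.21  0.05 -0.09]
```

View pics/s1.png

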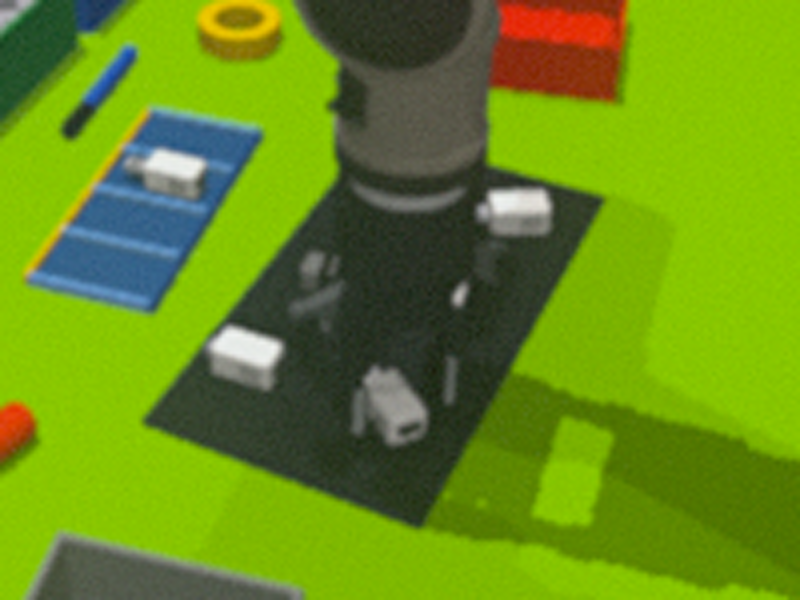

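The side crop shows the finger tips at about (355,410) and (450,380), either side of the adapter. I'll close now.

Request:
move_arm --commands '[[[-0.2,0,0],[0,0,0],3.5],[[0,0,0],[0,0,0],2],[[0,0,0],[0,0,0],1],[[0,0,0],[0,0,0],1],[[0,0,0],[0,0,0],1],[[0,0,0],[0,0,0],1],[[0,0,-2],[0,0,0],1],[[0,0,-4],[0,0,0],1]]'

```text
clock: 3.7
position: [459.7, 101.8, 73.3]
ee_rot: [[-0.743, 0.669, -0.006], [0.669, 0.743, -0.0], [0.004, -0.004, -1.0]]
ft_force: [0.8, 0.1, -0.1]
width: 0.267
```

```bash
python3 -c "
from h import *
go(675.3,46,70,4.2)"
```

```text
pos [459.7 101.8  73.3] phi 48.0 clk 3.7 w 0.267 J6 -44.9
 shift now(cm) [-19.76  10.27   0.21]  turn rad -0.806  shift after turn [-21.09  -7.15   0.21]
```

Request:
move_arm --commands '[[[0,0,0],[0,0,-0.134],1],[[0,0,0],[0,0,-0.134],1],[[0,0,0],[0,0,-0.134],1],[[0,0,0],[0,0,-0.134],1],[[0,0,0],[0,0,-0.135],1],[[0,0,0],[0,0,-0.135],1],[[-3.5,-1.2,0],[0,0,0],1],[[-3.5,-1.2,0],[0,0,0],1],[[-3.5,-1.2,0],[0,0,0],1],[[-3.5,-1.2,0],[0,0,0],1],[[-3.5,-1.2,0],[0,0,0],1],[[-3.5,-1.2,0],[0,0,0],1]]'

```text
clock: 4.9
position: [677.5, 45.1, 74.6]
ee_rot: [[-0.997, -0.073, 0.0], [-0.073, 0.997, 0.0], [-0.0, 0.0, -1.0]]
ft_force: [0.7, 0.7, -0.3]
width: 0.268
```

```bash
python3 - <<'E'
from h import *
go(675.3,46,14,4.2)
im=manip.snapshot("side"); cv2.imwrite("pics/s2.png",cv2.resize(im[130:280,180:380,::-1],(800,600),interpolation=cv2.INTER_CUBIC))
E
```

```text
pos [677.5  45.1  74.6] phi 94.2 clk 4.9 w 0.268 J6 -96.9
 shift now(cm) [0.21 0.1  6.06]  turn rad -0.0  shift after turn [0.21 0.1  6.06]
```

View pics/s2.png

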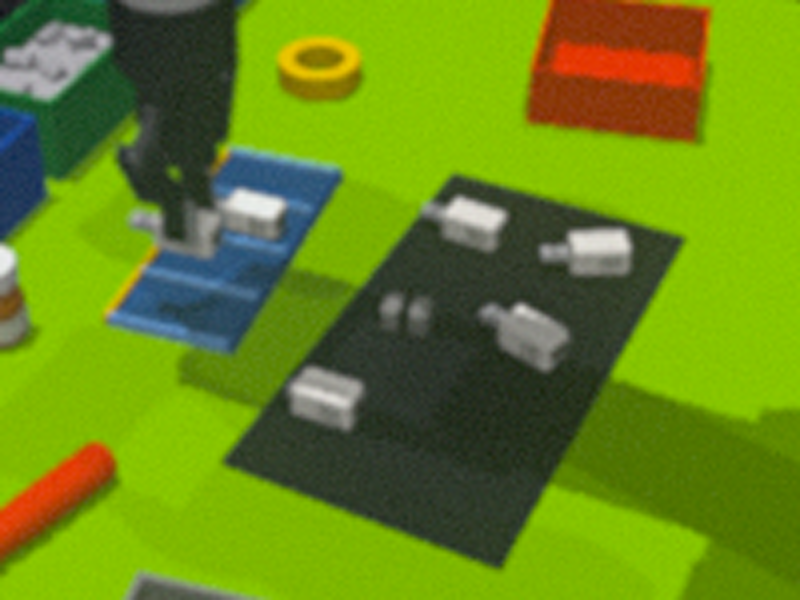

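The adapter is held level, with its plug towards the yellow edge. I'll lower it and release.

Request:
move_arm --commands '[[[0.2,0.1,2],[0,0,0],1],[[0,0,2],[0,0,0],1],[[0,0,1.5],[0,0,0],1],[[0,0,0.6],[0,0,0],1],[[0,0,0],[0,0,0],1],[[0,0,0],[0,0,0],3.4],[[0,0,0],[0,0,0],3.4],[[0,0,0],[0,0,0],3.4],[[0,0,-3],[0,0,0],3.4],[[0,0,-4],[0,0,0],5]]'

```text
clock: 5.95
position: [672.6, 46.4, 81.3]
ee_rot: [[-0.997, -0.073, -0.006], [-0.073, 0.997, 0.0], [0.006, 0.001, -1.0]]
ft_force: [0.9, 0.0, 1.1]
width: 0.55
```

```bash
python3 -c "
from h import *
go(459,-6.5,70,-19)"
```

```text
pos [672.6  46.4  81.3] phi 94.2 clk 5.95 w 0.55 J6 -96.8
 shift now(cm) [21.68 -3.71  1.25]  turn rad 0.405  shift after turn [ 18.47 -11.95   1.25]
```

Request:
move_arm --commands '[[[3.6,-0.6,0],[0,0,0],6],[[3.6,-0.6,0],[0,0,0],6],[[3.6,-0.6,0],[0,0,0],6],[[3.6,-0.6,0],[0,0,0],6],[[3.6,-0.6,0],[0,0,0],6],[[3.7,-0.7,0],[0,0,0],6],[[0,0,0],[0,0,0.101],6],[[0,0,0],[0,0,0.101],6],[[0,0,0],[0,0,0.101],6],[[0,0,0],[0,0,0.102],6]]'

```text
clock: 6.95
position: [460.7, -6.5, 83.5]
ee_rot: [[-0.944, 0.33, 0.001], [0.33, 0.944, 0.0], [-0.001, 0.0, -1.0]]
ft_force: [-0.7, -0.2, 0.1]
width: 0.706
```

```bash
python3 - <<'E'
from h import *
go(459,-6.5,13,-19)
im=manip.snapshot("top"); c=Cam("top")
print(np.round(fit(c,im,675,46,4.2,3,19),1))
E
```

```text
pos [460.7  -6.5  83.5] phi 70.7 clk 6.95 w 0.706 J6 -81.1
 shift now(cm) [ 0.17 -0.05  7.05]  turn rad -0.005  shift after turn [ 0.17 -0.05  7.05]
[676.5  49.    4.5  76. ]
```

Request:
move_arm --commands '[[[0.2,0,2.5],[0,0,0],5.5],[[0,0,2.5],[0,0,0],5],[[0,0,1.6],[0,0,0],5],[[0,0,0.4],[0,0,0],4],[[0,0,0],[0,0,0],2],[[0,0,0],[0,0,0],1],[[0,0,0],[0,0,0],1],[[0,0,0],[0,0,0],1],[[0,0,0],[0,0,0],1],[[0,0,-2],[0,0,0],1],[[0,0,-4],[0,0,0],1],[[0,0,0],[0,0,0],1]]'

```text
clock: 8.2
position: [461.5, -6.2, 77.2]
ee_rot: [[-0.946, 0.325, 0.008], [0.325, 0.946, -0.001], [-0.008, 0.001, -1.0]]
ft_force: [1.0, -0.1, -0.0]
width: 0.267
```

```bash
python3 -c "
from h import *
go(679.1,-5.9,73,4.2)"
```

```text
pos [461.5  -6.2  77.2] phi 71.0 clk 8.2 w 0.267 J6 -81.3
 shift now(cm) [-20.56   7.11   0.59]  turn rad -0.405  shift after turn [-21.7   -1.56   0.59]
```

Request:
move_arm --commands '[[[0,0,0],[0,0,-0.101],1],[[0,0,0],[0,0,-0.101],1],[[0,0,0],[0,0,-0.101],1],[[0,0,0],[0,0,-0.102],1],[[-3.6,-0.26,0],[0,0,0],1],[[-3.6,-0.26,0],[0,0,0],1],[[-3.6,-0.26,0],[0,0,0],1],[[-3.6,-0.26,0],[0,0,0],1],[[-3.6,-0.26,0],[0,0,0],1],[[-3.7,-0.26,0],[0,0,0],1],[[0,0,0],[0,0,0],1]]'

```text
clock: 9.3
position: [679.7, -5.7, 72.1]
ee_rot: [[-0.997, -0.073, 0.003], [-0.073, 0.997, -0.0], [-0.003, -0.0, -1.0]]
ft_force: [-0.2, 0.5, -0.0]
width: 0.266
```

```bash
python3 -c "
from h import *
go(679.1,-5.9,13,4.2)"
```

```text
pos [679.7  -5.7  72.1] phi 94.2 clk 9.3 w 0.266 J6 -101.1
 shift now(cm) [ 0.07 -0.02  5.91]  turn rad 0.0  shift after turn [ 0.07 -0.02  5.91]
```

Request:
move_arm --commands '[[[0,0,2],[0,0,0],1],[[0,0,2],[0,0,0],1],[[0,0,1.3],[0,0,0],1],[[0,0,0.6],[0,0,0],1],[[0,0,0],[0,0,0],1],[[0,0,0],[0,0,0],3.4],[[0,0,0],[0,0,0],3.4],[[0,0,0],[0,0,0],3.4],[[0,0,-3],[0,0,0],3.4],[[0,0,-4],[0,0,0],5],[[0,0,0],[0,0,0],5]]'

```text
clock: 10.4
position: [679.8, -5.9, 90.8]
ee_rot: [[-0.997, -0.073, 0.011], [-0.073, 0.997, -0.001], [-0.011, -0.002, -1.0]]
ft_force: [0.6, -0.9, 1.3]
width: 0.589
```

```bash
python3 -c "
from h import *
go(535,-106.6,70,-5)"
```

```text
pos [679.8  -5.9  90.8] phi 94.2 clk 10.4 w 0.589 J6 -101.2
 shift now(cm) [15.2  -8.98  1.93]  turn rad 0.161  shift after turn [ 13.57 -11.3    1.93]
```

Request:
move_arm --commands '[[[3.8,-2.2,0],[0,0,0],6],[[3.8,-2.2,0],[0,0,0],6],[[3.8,-2.2,0],[0,0,0],6],[[3.8,-2.4,0],[0,0,0],6],[[0,0,0],[0,0,0.08],6],[[0,0,0],[0,0,0.08],6],[[0,0,0],[0,0,0],6]]'

```text
clock: 11.1
position: [531.1, -106.7, 84.4]
ee_rot: [[-0.996, 0.088, 0.0], [0.088, 0.996, -0.0], [-0.0, 0.0, -1.0]]
ft_force: [0.2, 0.1, -0.2]
width: 0.703
```

```bash
python3 - <<'E'
from h import *
go(535,-106.6,13,-5)
im=manip.snapshot("side"); cv2.imwrite("pics/s3.png",cv2.resize(im[130:280,180:380,::-1],(800,600),interpolation=cv2.INTER_CUBIC))
go(535,-106.6,13,-5)
E
```

```text
pos [ 531.1 -106.7   84.4] phi 84.9 clk 11.1 w 0.703 J6 -104.4
 shift now(cm) [-0.38  0.04  7.14]  turn rad -0.001  shift after turn [-0.38  0.04  7.14]
pos [ 531.2 -106.5   84.3] phi 85.1 clk 11.15 w 0.705 J6 -104.6
 shift now(cm) [-0.37  0.02  7.13]  turn rad 0.002  shift after turn [-0.37  0.02  7.13]
```

View pics/s3.png

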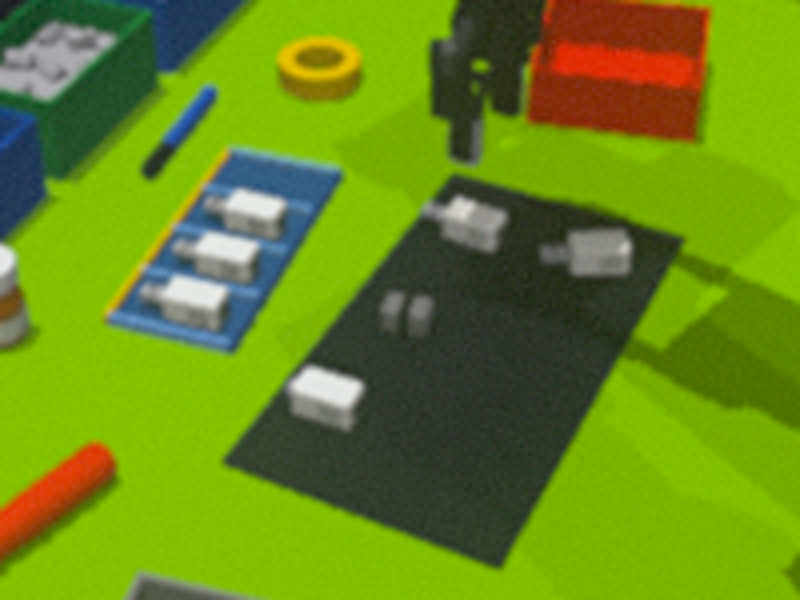

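Three adapters now sit straight in their lanes with plugs towards yellow. Next is adapter B.

Request:
move_arm --commands '[[[-0.4,0,2.5],[0,0,0],5.5],[[0,0,2.5],[0,0,0],5],[[0,0,1.6],[0,0,0],5],[[0,0,0.5],[0,0,0],4],[[0,0,0],[0,0,0],2],[[0,0,0],[0,0,0],1],[[0,0,0],[0,0,0],1],[[0,0,0],[0,0,0],1],[[0,0,0],[0,0,0],1],[[0,0,-2],[0,0,0],1],[[0,0,-4],[0,0,0],1],[[0,0,0],[0,0,0],1]]'

```text
clock: 12.35
position: [538.2, -107.7, 78.0]
ee_rot: [[-0.996, 0.087, 0.009], [0.087, 0.996, -0.003], [-0.009, -0.002, -1.0]]
ft_force: [-0.1, -0.3, -0.4]
width: 0.27
```

```bash
python3 -c "
from h import *
go(686.7,-109.6,73,4.2)"
```

```text
pos [ 538.2 -107.7   78. ] phi 85.0 clk 12.35 w 0.27 J6 -104.4
 shift now(cm) [-14.8    1.1    0.63]  turn rad -0.16  shift after turn [-14.79  -1.28   0.63]
```

Request:
move_arm --commands '[[[0,0,0],[0,0,-0.08],1],[[0,0,0],[0,0,-0.08],1],[[-3.75,-0.3,0],[0,0,0],1],[[-3.75,-0.3,0],[0,0,0],1],[[-3.75,-0.3,0],[0,0,0],1],[[-3.75,-0.3,0],[0,0,0],1],[[0,0,0],[0,0,0],1],[[0,0,0],[0,0,0],1],[[0,0,0],[0,0,0],1]]'

```text
clock: 13.25
position: [684.5, -107.6, 72.7]
ee_rot: [[-0.997, -0.073, -0.002], [-0.073, 0.997, 0.0], [0.002, 0.001, -1.0]]
ft_force: [-1.4, 0.7, 0.0]
width: 0.265
```

```bash
python3 -c "
from h import *
go(686.7,-109.6,13,4.2)"
```

```text
pos [ 684.5 -107.6   72.7] phi 94.2 clk 13.25 w 0.265 J6 -109.5
 shift now(cm) [-0.21 -0.22  5.97]  turn rad -0.0  shift after turn [-0.21 -0.22  5.97]
```

Request:
move_arm --commands '[[[-0.2,-0.2,2],[0,0,0],1],[[0,0,2],[0,0,0],1],[[0,0,1.3],[0,0,0],1],[[0,0,0.6],[0,0,0],1],[[0,0,0],[0,0,0],1],[[0,0,0],[0,0,0],3.4],[[0,0,0],[0,0,0],3.4],[[0,0,0],[0,0,0],3.4],[[0,0,-3],[0,0,0],3.4],[[0,0,-4],[0,0,0],5],[[0,0,-1],[0,0,0],5],[[0,0,0],[0,0,0],5]]'

```text
clock: 14.45
position: [689.2, -109.9, 97.1]
ee_rot: [[-0.997, -0.073, 0.005], [-0.073, 0.997, -0.001], [-0.005, -0.002, -1.0]]
ft_force: [-0.4, -0.0, -0.0]
width: 0.586
```

```bash
python3 -c "
from h import *
go(557,98,80,-1)"
```

```text
pos [ 689.2 -109.9   97.1] phi 94.2 clk 14.45 w 0.586 J6 -109.5
 shift now(cm) [11.67 21.7   1.62]  turn rad 0.091  shift after turn [13.59 20.55  1.62]
```

Request:
move_arm --commands '[[[1.9,3.6,0],[0,0,0],6],[[1.9,3.6,0],[0,0,0],6],[[1.9,3.6,0],[0,0,0],6],[[1.9,3.6,0],[0,0,0],6],[[1.9,3.6,0.3],[0,0,0],6],[[2.0,3.6,0.5],[0,0,0],6],[[0,0,0],[0,0,0.091],6],[[0,0,0],[0,0,0],6],[[0,0,0],[0,0,0],6]]'

```text
clock: 15.35
position: [557.2, 97.2, 85.5]
ee_rot: [[-1.0, 0.016, -0.001], [0.016, 1.0, -0.0], [0.001, -0.0, -1.0]]
ft_force: [1.0, -0.4, 0.9]
width: 0.705
```

```bash
python3 -c "
from h import *
go(557,98,13,-1)"
```

```text
pos [557.2  97.2  85.5] phi 89.1 clk 15.35 w 0.705 J6 -87.0
 shift now(cm) [0.02 0.08 7.25]  turn rad 0.002  shift after turn [0.02 0.08 7.25]
```

Request:
move_arm --commands '[[[0,0.1,2.5],[0,0,0],5.5],[[0,0,2.5],[0,0,0],5],[[0,0,1.6],[0,0,0],5],[[0,0,0.6],[0,0,0],4],[[0,0,0],[0,0,0],2],[[0,0,0],[0,0,0],1],[[0,0,0],[0,0,0],1],[[0,0,0],[0,0,0],1],[[0,0,0],[0,0,0],1],[[0,0,-3],[0,0,0],1],[[0,0,-4.5],[0,0,0],1],[[0,0,-4.5],[0,0,0],1]]'

```text
clock: 16.55
position: [556.8, 98.5, 135.5]
ee_rot: [[-1.0, 0.018, -0.001], [0.018, 1.0, 0.0], [0.001, 0.0, -1.0]]
ft_force: [0.4, 0.0, -0.4]
width: 0.266
```

```bash
python3 -c "
from h import *
go(494,-336,130,-1)"
```

```text
pos [556.8  98.5 135.5] phi 89.0 clk 16.55 w 0.266 J6 -86.7
 shift now(cm) [  5.52 -43.55   0.55]  turn rad -0.0  shift after turn [  5.52 -43.55   0.55]
```

Request:
move_arm --commands '[[[0.5,-4,0],[0,0,0],1],[[0.5,-4,0],[0,0,0],1],[[0.5,-4,0],[0,0,0],1],[[0.5,-4,0],[0,0,0],1],[[0.5,-4,0],[0,0,0],1],[[0.5,-4,0],[0,0,0],1],[[0.5,-4,0],[0,0,0],1],[[0.5,-4,0],[0,0,0],1],[[0.5,-4,0],[0,0,0],1],[[0.5,-4,0],[0,0,0],1],[[0.5,-3.5,0],[0,0,0],1],[[0,0,0],[0,0,0],1]]'

```text
clock: 17.75
position: [493.7, -339.9, 134.4]
ee_rot: [[-1.0, 0.022, 0.001], [0.022, 1.0, -0.002], [-0.001, -0.002, -1.0]]
ft_force: [0.2, 1.0, -0.4]
width: 0.269
```

```bash
python3 - <<'E'
from h import *
go(494,-336,30,-1)
im=manip.snapshot("side"); a=cv2.resize(im[110:230,180:380,::-1],(750,450),interpolation=cv2.INTER_CUBIC)
cv2.imwrite("pics/s4.png",a)
E
```

```text
pos [ 493.7 -339.9  134.4] phi 88.7 clk 17.75 w 0.269 J6 -130.6
 shift now(cm) [-0.02  0.41 10.44]  turn rad -0.005  shift after turn [-0.02  0.41 10.44]
```

View pics/s4.png

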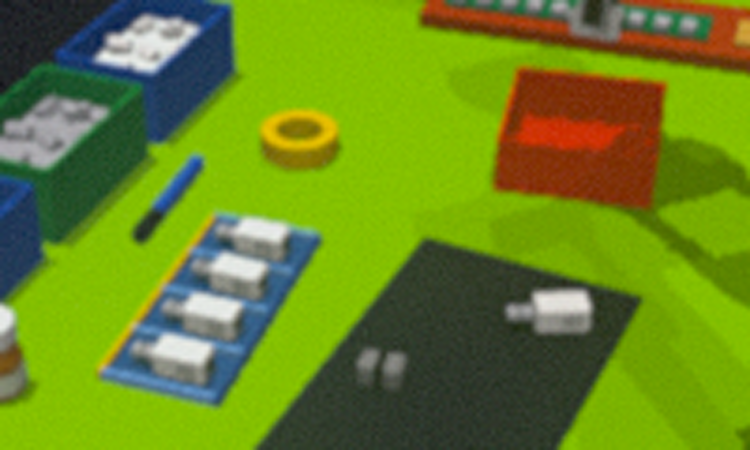

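All four lanes are filled straight. I'll lower the short one into the bin and release it.

Request:
move_arm --commands '[[[0,0.3,3],[0,0,0],1],[[0,0,3],[0,0,0],1],[[0,0,3],[0,0,0],1],[[0,0,1.5],[0,0,0],1],[[0,0,0],[0,0,0],1],[[0,0,0],[0,0,0],4],[[0,0,0],[0,0,0],4],[[0,0,0],[0,0,0],4],[[0,0,-3],[0,0,0],4],[[0,0,-4],[0,0,0],4],[[0,0,-4],[0,0,0],4],[[0,0,-3],[0,0,0],4]]'

```text
clock: 19.0
position: [495.3, -333.0, 173.0]
ee_rot: [[-1.0, 0.018, 0.003], [0.018, 1.0, -0.003], [-0.003, -0.003, -1.0]]
ft_force: [0.4, -0.3, 0.1]
width: 0.468
```

Request:
move_arm --commands '[[[2,-2,-3],[0,0,0],4],[[2,-2,-3],[0,0,0],4],[[2,-2,-3],[0,0,0],4],[[2,-2,0],[0,0,0],4],[[2,0,0],[0,0,0],4],[[0,0,0],[0,0,0],4],[[0,0,0],[0,0,0],4]]'

```text
clock: 19.7
position: [393.4, -410.7, 260.0]
ee_rot: [[-1.0, 0.019, 0.001], [0.019, 1.0, -0.001], [-0.001, -0.001, -1.0]]
ft_force: [-0.4, 0.1, 0.7]
width: 0.468
```

```bash
python3 - <<'E'
from h import *
a=manip.snapshot("top"); b=manip.snapshot("side")
cv2.imwrite("pics/f.png",np.vstack([cv2.resize(a[140:310,170:450],(460,280),interpolation=3),cv2.resize(b[110:290,170:420],(460,320),interpolation=3)])[:,:,::-1])
print(manip.state()["clock"],manip.state()["position"])
E
```

```text
19.8 [ 394.06779087 -410.39107366  259.54543394]
```

View pics/f.png

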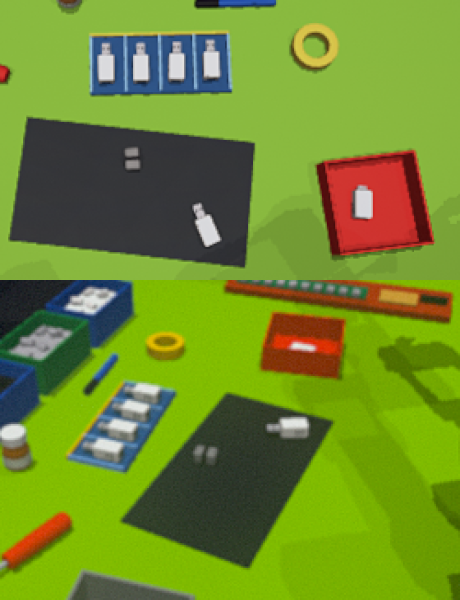

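The final pictures show four adapters straight in their lanes with plugs towards yellow. The short one is in the red bin, the spare is on the mat, and the bystanders look unmoved. I'll hand it in.

```bash
python3 -c "
from station import manip
print(manip.finish_job())"
```

```text
the job is handed in; nothing more can be done
None
```

The job is done and handed in at about 20 s on the robot's clock, well under the 70 s limit. I moved three good adapters from the mat into the three empty tray lanes, then put the short-plug one in the red bin.

- **Last check:** the final top and side pictures show all four lanes filled, each adapter flat and straight with its plug towards the yellow edge. The short one lies in the bin. The spare is still on the mat, and the ferrite and the other bystanders in view look unmoved; the screwdriver and marker were only partly in view.
- **Forces:** every wrist force reading I took after a move was under about 2 N.
- **Check that disagreed:** the software pose fit of the first adapter placed in the tray was poor. It came out about 3 mm off sideways because the white-on-blue contrast confused it. I relied on the pictures for that adapter; each side of its lane has about 12 mm of slack.

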